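Balance a loaded bar on the knife edge

ROBOT

A 6-joint arm with a two-finger parallel gripper is mounted at the origin on the work surface. World frame = base frame: x ahead of the robot, y to its left, z up, the work surface at z = 0. Lengths are in m, angles in degrees, forces in N, time in s.
With the tool pointing down it reaches from about 0.4 to 0.825 m from the base axis. Payload 7 kg.
Tool frame: the origin (TCP) lies midway between the tips of the shut fingers; the grasp point (between the pads) lies 19 mm behind it; z points along the fingers, y is the line along which they close (so a half turn about z gives the same grasp; the last joint's range is limited). The gripper opens to 88 mm and grips with 3 to 60 N. Pads are 19 mm wide; open, the fingers measure 130 mm over their backs; the gripper's body (78 mm by 193 mm) begins 47 mm behind the grasp point.
Start: joints at [-54.024, 20.546, 0.682, 0, -70.136, -16.507], TCP at [0.225, -0.636, 0.227] pointing down, gripper open.
Joint ranges: [-176.03, 176.03], [-82.01, 121.73], [-58.28, 71.71], [-173.87, 95.51], [-174.79, -0.11], [-173.66, 173.66]. Speed limits (degrees/s): [136.94, 136.94, 172.46, 180, 180, 180].

INTERFACE

Orientations are given as [roll, pitch, yaw] about the fixed x, y, z axes, in that order (R = Rz(yaw) Ry(pitch) Rx(roll)).
In Python, from plant import ctrl gives the robot as it stands. The module is installed in compiled form; this text tells all that it offers.
- The arm moves only by the tool send_rows, never from a script. Its argument "plan" is a list that holds one entry, the list of rows, each a list of 6 numbers: the shift along the tool's x, y, z in cm, then the turn, a rotation vector about the tool's x, y, z in degrees. A call has 1 to 8 rows; each row is the pose to reach, as a shift and turn from the pose commanded when the call began, along the tool's axes at that moment; what a row does not reach only later rows make up. A row lasts 1/12 s, in which the tool goes at most 41.7 mm and 7.16 degrees, less where a joint would pass 70% of its speed; a pose out of reach is approached as far as the arm can. A call with a gripper value outside its range is refused whole. "fingers" is the opening, from 0 (shut) to 1 (fully open), set as the call begins (left out, the last holds). The fingers move at their own pace and stop on an object; the grip force is fixed at half the most. Time passes only in rows, so rows that repeat a pose let the fingers close. It gives the time, the measured TCP pose, the force, the opening and the grip force at its end, in the units of the state.
- ctrl.get_obs(): the state, without advancing time (a new reading comes with each control period).
- ctrl.snapshot(name): name is "scene" or "top" or "wrist"; returns a dict with "img" (420x560x3 uint8, red, green, blue), "K" (3x3 intrinsics, pixels), "pose" (4x4, takes a point from camera to world coordinates). Camera axes: x right, y down, z forward; pixel columns grow to the right and rows downward; lengths in m; the calibration is good to about 2 mm. A picture is of the moment at which its call begins. There is no depth.
- ctrl.close_job(): hands the job in; it is judged then, once.
The state is a dict: "clock": time; "joint_pos": joint angles; "qvel": joint speeds; "tau": joint torques, N m; "tool_pos": TCP position; "orientation": TCP orientation; "force": force on the tool from outside, world axes, zero at the start; "moment": the same for the moment, N m; "opening": finger opening in m; "gripper_force": force on a finger pad.
Only numpy, scipy, OpenCV 4.12 (cv2) and the standard library are available. Lean on these libraries where they do the work, as an engineer would, in place of code of your own. Each camera call takes 0.05 s, during which the arm holds its last target. There are 200 camera calls.

TASK

We need the balance point of the graduated aluminium bar with the black boss head screwed on it: lift the bar off its cradle, lay it square across the knife edge, and find by feel where it must sit so that it stays level there by itself with both ends free. Rest it on the edge gently, without pressing or dropping it, never let it slip off the edge to the bench, then let go and leave it balanced. Leave the other things on the bench where they are.

Things in the scene. Friction and masses are not known exactly. Their poses are not given: they have to be found in the camera images.
- bar: Flat graduated aluminium bar, 420 long x 25 wide x 10 mm thick, 210 g without the boss head, evenly spread. Origin at the middle of its underside; x along it towards the boss head, y across, z up. Starts flat in the cradle, underside 45 mm above the bench, its middle within 10 mm of the cradle's. Grip it from above across its 25 mm width, between the cradle's uprights.
- boss: Black boss head with a red thumbscrew, screwed fast round the bar 130 to 155 mm from its middle, on the +x half. Origin at its centre on the bar's centreline; block 36 along the bar x 40 x 31 mm high, screw to 36 mm above the origin. Weight unknown, 50 to 210 g, so the whole bar's balance point lies some 25 to 78 mm from the bar's middle towards the boss head.
- knife: Blue knife-edge stand, fixed: foot 90 x 80 x 12 mm, upright steel blade 8 mm thick (its x), 40 mm wide (its y), flat top 70 mm above the bench. Origin at the bench under the blade. The bar lies square across it, length along the stand's x (either way round). Sloping flanks, 24 mm out from the blade's middle near the foot, end 56 mm above the bench; else all is free above the foot.
- knife_top (a point): Middle of the blade's flat top, 70 mm above the bench. The top is 8 mm wide along the bar, so the bar stays level only with its centre of mass within 4 mm of this point along the bar; let go there, it may rock gently for some seconds and settles level; beyond that one end sinks to the bench.
- cradle: Fixed grey base plate 240 x 70 x 8 mm with two white notched uprights 10 mm thick at x = -90 and +90 mm; notches 28 mm wide, 7 mm deep, floor 45 mm above the bench. Origin at the bench under its middle, x along the bar. Cradle and knife edge may stand in either order, one nearer the robot and one farther off.
- spare_boss: A second boss head lying loose on the bench, 52 mm tall; not needed. Origin at its underside.
- weight: Brass weight with a knob, 38 mm across, 54 mm tall; not needed.
- dish: Shallow glass dish, 90 mm across, 15 mm tall; not needed.
- beaker: Glass beaker, 70 mm across, 95 mm tall; not needed.
- reagent: Brown glass bottle, 72 mm across, 150 mm tall; not needed.
- jar: White jar with a blue cap, 60 mm across, 80 mm tall; not needed.
- stirrer: Steel stirrer shaft with an anchor paddle, 10 mm thick, about 275 mm long, lying on the bench beyond the task's things; not needed.

How it is judged:
By the outcome, as a careful person would: the job done as asked, in the order asked, and still so for the second after the job is handed in, with the robot touching nothing.
It also fails if it takes over 72 s, if anything falls off the work surface, if the arm or the gripper's body presses on something with over 40 N, if the wrist force passes 120 N, or if a joint passes its speed limit or range.

## Working session

There is one attempt and no reset: what is moved stays moved. The work goes in short steps, Python scripts to look and compute and a tool call to move; the robot and the scene stay as the last step left them, time stands still between calls to the robot, and variables do not carry over. Pictures are saved under pics/ and viewed, at most 10 in all, crops included, and the job is handed in when it is done.

Besides the shell and the picture viewer there is one more tool, called after "Call:" by a JSON object that holds its "api" and its "payload". send_rows: Moves the arm, as the interface text tells. Its arguments: {"type":"object","properties":{"plan":{"type":"array","items":{"type":"array","items":{"type":"array","items":{"type":"number"}}}},"fingers":{"type":"number"}},"required":["plan"]}

```bash
mkdir -p pics; cat > h.py <<'E'
from plant import ctrl
import numpy as np, cv2
from scipy.spatial.transform import Rotation as R
def snap(n,f):
    s=ctrl.snapshot(n); cv2.imwrite(f'pics/{f}.png',cv2.cvtColor(s['img'],cv2.COLOR_RGB2BGR)); np.savez(f'pics/{f}.npz',**s); return s
def px(s,u,v,z):
    P=np.array(s['pose']);d=P[:3,:3]@np.linalg.inv(s['K'])@[u,v,1];return P[:3,3]+d*(z-P[2,3])/d[2]
def proj(s,p):
    P=np.array(s['pose']);c=P[:3,:3].T@(np.array(p)-P[:3,3]);c=np.array(s['K'])@c;return c[:2]/c[2]
def rel(p,yaw_turn=0):
    o=ctrl.get_obs();r=R.from_euler('xyz',o['orientation'],degrees=True)
    return r.inv().apply(np.array(p)-o['tool_pos'])*100
E
python3 - <<'E'
from h import *
a=snap('top','top0');b=snap('scene','sc0')
print(a['pose'],a['K'],b['pose']); print(ctrl.get_obs())
E
```

```text
[[ 1.91469583e-03 -9.89163071e-01  1.46808557e-01  2.81790209e-01]
 [-9.99848218e-01  6.48612394e-04  1.74103520e-02 -3.98548498e-02]
 [-1.73168991e-02 -1.46819609e-01 -9.89011692e-01  1.95525680e+00]
 [ 0.00000000e+00  0.00000000e+00  0.00000000e+00  1.00000000e+00]] [[510.77291167   0.         278.09348418]
 [  0.         510.77291167 213.64833875]
 [  0.           0.           1.        ]] [[-0.69045249  0.49863447 -0.52406013  1.12085562]
 [ 0.72321142  0.49136387 -0.48531103  0.50774151]
 [ 0.01551141 -0.71409048 -0.69988155  0.84224335]
 [ 0.          0.          0.          1.        ]]
{'clock': 0.1, 'joint_pos': array([-5.40227352e+01,  2.05876592e+01,  6.40939012e-01, -1.73916276e-02,
       -7.01363850e+01, -1.65055380e+01]), 'qvel': array([ 0.05646239, -0.08315971,  0.0298905 ,  0.00847925,  0.01862579,
       -0.08531987]), 'tau': array([-2.34384905e-03, -5.84161627e+01,  2.93747878e+01,  7.01560646e+00,
        1.01032850e-02, -6.46753597e-05]), 'tool_pos': array([ 0.22482573, -0.63600869,  0.22572832]), 'orientation': array([ 1.79915674e+02, -7.93644642e-03, -1.60534189e+02]), 'force': array([ 0.14941567, -1.52903736, -0.49512352]), 'moment': array([-0.01024032, -0.01389414, -0.04007162]), 'gripper_force': 0.0, 'opening': 0.08742130191907416}
```

View pics/top0.png

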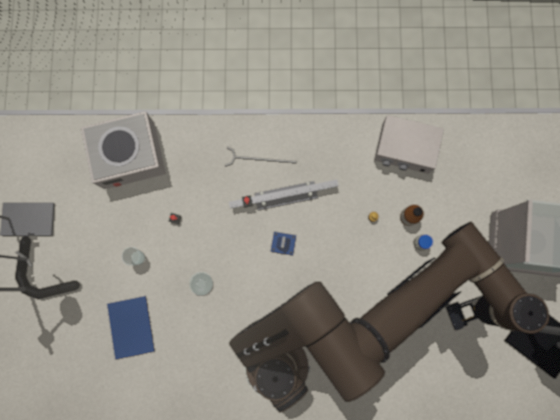

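View pics/sc0.png

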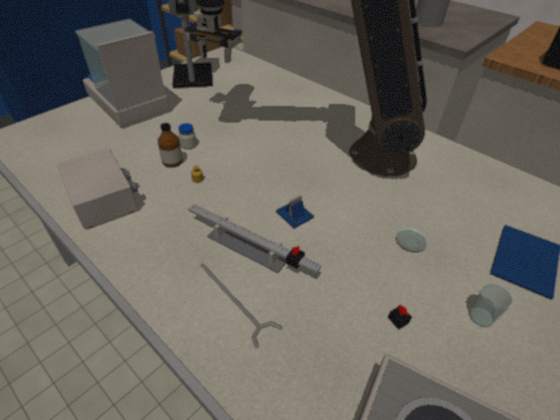

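The top view shows the bar from about (233,206) to (337,185), the boss at (247,201) and the knife at (284,243). The scene view agrees: the boss end is near (296,256) and the knife near (295,208). Next I'll crop both for precision.

```bash
python3 - <<'E'
from h import *
a=dict(np.load('pics/top0.npz'));b=dict(np.load('pics/sc0.npz'))
A=cv2.cvtColor(a['img'],cv2.COLOR_RGB2BGR);B=cv2.cvtColor(b['img'],cv2.COLOR_RGB2BGR)
ca=cv2.resize(A[170:265,220:350],None,fx=6,fy=6,interpolation=cv2.INTER_CUBIC)[:570,:780]
cv2.imwrite('pics/c1.png',ca)
for n,u,v,z in [('end+',233,206,.055),('end-',337,185,.055),('boss',247,201,.07),('knife',284,243,.07)]: print(n,px(a,u,v,z))
E
```

```text
end+ [0.59317129 0.16394825 0.055     ]
end- [ 0.67335588 -0.2292218   0.055     ]
boss [0.60966168 0.11003614 0.07      ]
knife [ 0.45184098 -0.02873302  0.07      ]
```

View pics/c1.png

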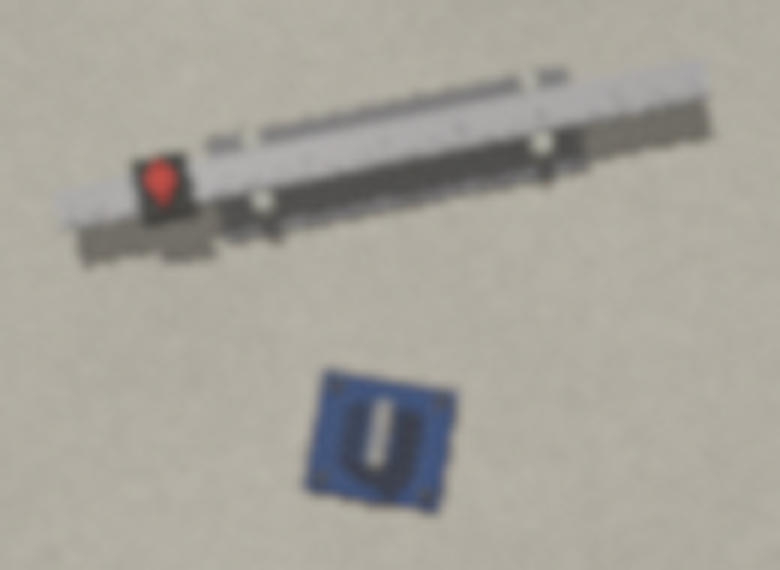

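The crop gives bar-end centrelines at (66,211) and (709,81), and the blade top centre at (379,434) with its axis from (385,400) to (375,470). Now I'll turn these into world positions.

```bash
python3 - <<'E'
from h import *
a=dict(np.load('pics/top0.npz'))
f=lambda u,v,z:px(a,220+(u+.5)/6-.5,170+(v+.5)/6-.5,z)
e1,e2=f(66,211,.055),f(709,81,.055);d=e1-e2
print(e1,e2,np.linalg.norm(d),np.degrees(np.arctan2(d[1],d[0])),(e1+e2)/2)
u=d/np.linalg.norm(d);b=f(163,188,.07);print('boss',(b-(e1+e2)/2)@u)
k=f(379,434,.07);print('knife',k)
d=f(385,400,.07)-f(375,470,.07);print('blade',np.degrees(np.arctan2(d[1],d[0])),np.linalg.norm(d))
d=f(327,370,.012)-f(457,392,.012);print('foot',np.degrees(np.arctan2(d[1],d[0])))
g=(e1+e2)/2+u*.045;g[2]=.2;print(g,rel(g))
E
```

```text
[0.59796416 0.17316434 0.055     ] [ 0.68075169 -0.23216808  0.055     ] 0.4137005504888857 101.54366160450277 [ 0.63935793 -0.02950187  0.055     ]
boss 0.14351751094411544
knife [ 0.45585841 -0.02410613  0.07      ]
blade -8.07859154844668 0.04372736296637163
foot 80.34498147672859
[0.63035277 0.01458789 0.2       ] [-59.9158494   47.823097     2.63491969]
```

Call:
{"api": "send_rows", "payload": {"plan": [[[-60,47.8,0,0,0,0],[-60,47.8,0,0,0,0],[-60,47.8,0,0,0,0],[-60,47.8,0,0,0,0],[-60,47.8,0,0,0,0],[-60,47.8,0,0,0,0],[-60,47.8,0,0,0,0],[-60,47.8,0,0,0,0]]]}}

```text
clock: 0.77
tool_pos: [0.402, -0.3517, 0.2264]
orientation: [180.0, -0.0, -160.5]
force: [1.2, -1.3, -0.1]
opening: 0.0875
gripper_force: 0.0
```

```bash
python3 - <<'E'
from h import *
print(rel([.63,.0146,.22]),ctrl.get_obs())
E
```

```text
[-33.70451266  26.94210191   0.64834471] {'clock': 0.7667, 'joint_pos': array([-2.01468466e+01,  7.27597878e+00, -1.70604924e+01, -8.14377727e-03,
       -6.56727546e+01, -5.03881585e+01]), 'qvel': array([ 56.18861046,  -9.07369767, -10.73244354,   0.21514571,
         1.85208984, -55.82846025]), 'tau': array([ -7.27296799, -39.63253498,  27.93280721,   6.60003707,
        -0.25271575,   1.63729504]), 'tool_pos': array([ 0.40197724, -0.35172397,  0.22644289]), 'orientation': array([ 1.79988401e+02, -2.37660858e-03, -1.60538360e+02]), 'force': array([ 1.15773844, -1.3164705 , -0.11569718]), 'moment': array([-0.05617789, -0.13424515, -0.01961559]), 'gripper_force': 0.0, 'opening': 0.08751384234628727}
```

Call:
{"api": "send_rows", "payload": {"plan": [[[-33.4,26.7,0,0,0,-82],[-33.4,26.7,0,0,0,-82],[-33.4,26.7,0,0,0,-82],[-33.4,26.7,0,0,0,-82],[-33.4,26.7,0,0,0,-82],[-33.4,26.7,0,0,0,-82],[-33.4,26.7,0,0,0,-82],[-33.4,26.7,0,0,0,-82]]]}}

```text
clock: 1.43
tool_pos: [0.5781, -0.0686, 0.2265]
orientation: [180.0, 0.0, -102.9]
force: [1.5, -1.1, 0.1]
opening: 0.0875
gripper_force: 0.0
```

```bash
python3 - <<'E'
from h import *
print(rel([.63,.0146,.22]))
E
```

```text
[-9.26684767 -3.20716133  0.6460336 ]
```

Call:
{"api": "send_rows", "payload": {"plan": [[[-9.2,-3.2,0.6,0,0,-24.5],[-9.2,-3.2,0.6,0,0,-24.5],[-9.2,-3.2,0.6,0,0,-24.5],[-9.2,-3.2,0.6,0,0,-24.5],[-9.2,-3.2,0.6,0,0,-24.5],[-9.2,-3.2,0.6,0,0,-24.5]]]}}

```text
clock: 1.93
tool_pos: [0.6295, 0.0117, 0.22]
orientation: [179.9, -0.0, -78.8]
force: [0.5, -0.4, 0.2]
opening: 0.0879
gripper_force: 0.0
```

```bash
python3 - <<'E'
from h import *
s=snap('wrist','w0');o=ctrl.get_obs();print(o['tool_pos'],o['orientation'],o['force'],o['moment'],s['pose'],s['K'])
E
```

```text
[0.6294709  0.01127822 0.2203161 ] [ 1.79962847e+02 -1.95074860e-03 -7.88805280e+01] [0.00169395 0.6228046  0.35160711] [ 0.03379047  0.12066915 -0.02935233] [[-0.98110969 -0.18697864 -0.04962615  0.64368875]
 [-0.19344616  0.95028163  0.24401519 -0.05484494]
 [ 0.00153319  0.24900565 -0.96850082  0.37826986]
 [ 0.          0.          0.          1.        ]] [[360.19720641   0.         280.28804068]
 [  0.         360.19720641 205.52858111]
 [  0.           0.           1.        ]]
```

View pics/w0.png

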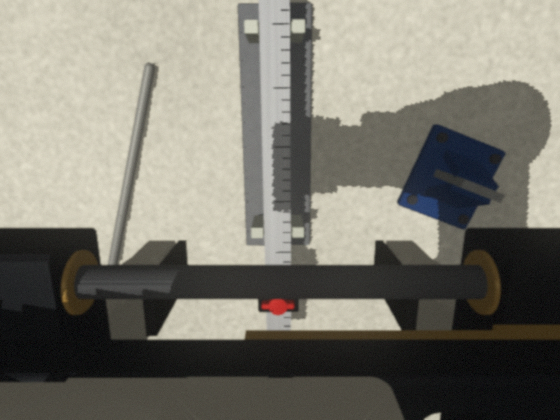

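The bar runs vertically at columns ~260–291, the uprights are at rows ~26 and ~233, the boss is at (278,303), and the blade top runs from (436,174) to (502,197). Next I'll measure the bar edges and the blade.

```bash
python3 - <<'E'
from h import *
s=dict(np.load('pics/w0.npz'));g=s['img'].astype(float).mean(2);gs=cv2.GaussianBlur(g,(3,3),0)
for v in (50,90,120,160,200,215):
    d=np.diff(gs[v]);l=240+np.argmax(d[240:270]);r=280+np.argmin(d[280:305])
    p,q=px(s,l+.5,v,.055),px(s,r+.5,v,.055);print(v,l,r,p.round(4),q.round(4),np.linalg.norm(p-q).round(4))
for u,v in ((436,174),(502,197),(469,185)):print(px(s,u,v,.07))
d=px(s,502,197,.07)-px(s,436,174,.07);print(np.degrees(np.arctan2(d[1],d[0])),np.linalg.norm(d))
for c in [((251,26),(299,26)),((257,233),(298,233))]:
    print([px(s,*x,.052).round(4) for x in c])
print('boss',px(s,278,300,.07))
print(g[40:60,279:293:1][::2].astype(int))
# foot: blue mask
hsv=cv2.cvtColor(s['img'],cv2.COLOR_RGB2HSV);m=((hsv[...,0]>105)&(hsv[...,0]<130)&(hsv[...,1]>120)).astype(np.uint8)
m[:, :390]=0;m[232:]=0
c=max(cv2.findContours(m,0,2)[0],key=cv2.contourArea);bx=cv2.boxPoints(cv2.minAreaRect(c));print(bx);print([px(s,*x,.012).round(4) for x in bx])
A=cv2.cvtColor(s['img'],cv2.COLOR_RGB2BGR)
x=cv2.resize(A[110:240,390:520],None,fx=4.5,fy=4.5,interpolation=cv2.INTER_CUBIC);cv2.imwrite('pics/c2.png',x)
E
```

```text
50 259 289 [ 0.67   -0.1015  0.055 ] [ 0.6455 -0.1063  0.055 ] 0.025
90 260 289 [ 0.6635 -0.0703  0.055 ] [ 0.6391 -0.0751  0.055 ] 0.0248
120 261 289 [ 0.6581 -0.0459  0.055 ] [ 0.6342 -0.0506  0.055 ] 0.0245
160 261 290 [ 0.6518 -0.0115  0.055 ] [ 0.6263 -0.0166  0.055 ] 0.026
200 262 290 [0.6443 0.0246 0.055 ] [0.6189 0.0196 0.055 ] 0.0258
215 263 290 [0.6407 0.0386 0.055 ] [0.616  0.0337 0.055 ] 0.0252
[ 0.50121232 -0.03079424  0.07      ]
[ 0.43813366 -0.02240361  0.07      ]
[ 0.47007561 -0.02705758  0.07      ]
172.42307791979792 0.06363426763718837
[array([ 0.6805, -0.1187,  0.052 ]), array([ 0.6415, -0.1264,  0.052 ])]
[array([0.6435, 0.0582, 0.052 ]), array([0.6052, 0.0506, 0.052 ])]
boss [0.61214026 0.11392523 0.07      ]
[[188 188 187 189 188 188 186 186 187 184 159 111  76  69]
 [188 188 186 188 188 187 189 188 189 183 155 110  69  66]
 [187 186 187 188 188 189 186 186 187 181 159 103  66  60]
 [189 190 190 184 189 187 185 186 185 182 158 106  67  58]
 [190 180 172 170 167 171 171 167 165 164 140  95  64  56]
 [182 172 149 132 136 138 135 133 132 130 115  81  60  59]
 [190 187 183 181 183 185 183 185 185 182 156 100  66  60]
 [191 187 187 188 186 188 184 187 187 183 157 107  67  58]
 [188 191 190 186 189 188 188 184 187 181 156 108  66  60]
 [190 187 189 187 188 186 188 186 188 181 158 103  68  57]]
[[398.7586  202.89656]
 [433.36206 122.15516]
 [508.91382 154.53447]
 [474.31036 235.27588]]
[array([0.5036, 0.0107, 0.012 ]), array([ 0.4925, -0.0756,  0.012 ]), array([ 0.4078, -0.0597,  0.012 ]), array([0.4141, 0.0296, 0.012 ])]
```

View pics/c2.png

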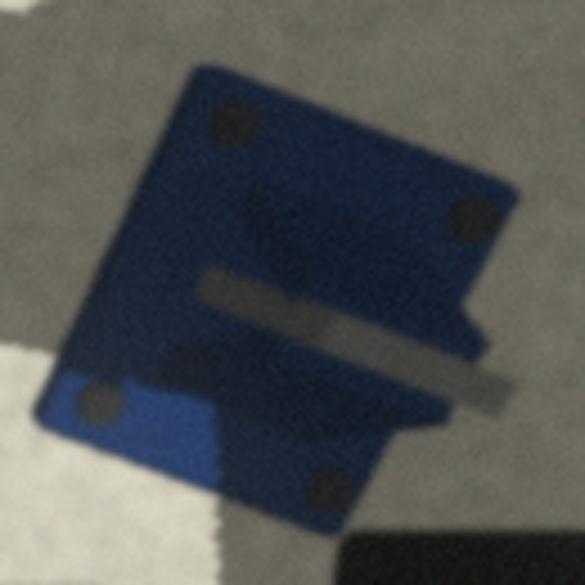

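The blade's top is the lighter strip in the crop, from about (322,328) to (508,397). The darker part left of it is its end face.

```bash
python3 - <<'E'
from h import *
s=dict(np.load('pics/w0.npz'))
f=lambda u,v,z:px(s,390+(u+.5)/4.5-.5,110+(v+.5)/4.5-.5,z)
a,b=f(322,328,.07),f(508,397,.07);d=a-b;print(a,b,(a+b)/2,np.linalg.norm(d),np.degrees(np.arctan2(d[1],d[0])))
c=[f(200,66,.012),f(518,192,.012),f(335,535,.012),f(38,418,.012)];print(np.round(c,4),np.mean(c,0))
for i in range(4):
    d=c[(i+1)%4]-c[i];print(np.degrees(np.arctan2(d[1],d[0])),np.linalg.norm(d))
print(proj(s,[.4555,-.0245,.07]),'est knife px')
P=np.array([[.65775,-.1039],[.6513,-.07265],[.64615,-.04825],[.63905,-.01405],[.6316,.0221],[.62835,.03615]])
q=np.polyfit(P[:,1],P[:,0],1);print(q,90-np.degrees(np.arctan(q[0])))
E
```

```text
[ 0.47747997 -0.02785592  0.07      ] [ 0.43744288 -0.02177278  0.07      ] [ 0.45746142 -0.02481435  0.07      ] 0.040496583418182054 -8.639312422942519
[[ 0.4912 -0.0738  0.012 ]
 [ 0.4127 -0.061   0.012 ]
 [ 0.4274  0.0244  0.012 ]
 [ 0.5044  0.0104  0.012 ]] [ 0.45894412 -0.02500924  0.012     ]
170.7876768642004 0.07950495710603174
80.26726054392638 0.0866902353768888
-10.304244074042245 0.07830374521852758
-98.92445849307616 0.08519554233477124
[483.96474589 190.9775628 ] est knife px
[-0.20911584  0.63607228] 101.81125136988831
```

```bash
cat >> h.py <<'E'
def avg(n=10):
    F=[];M=[]
    for i in range(n):
        ctrl.snapshot('wrist');o=ctrl.get_obs();F.append(o['force']);M.append(o['moment'])
    F,M=np.array(F),np.array(M);r=R.from_euler('xyz',o['orientation'],degrees=True)
    print('clk',o['clock'],'pos',o['tool_pos'].round(4),'rpy',np.round(o['orientation'],2),'F',F.mean(0).round(3),F.std(0).round(2),'M',M.mean(0).round(4),M.std(0).round(3),'Mtool',r.inv().apply(M.mean(0)).round(4),'open',o['opening'],o['gripper_force'])
    return F.mean(0),M.mean(0),o
E
python3 - <<'E'
from h import *
avg(8);print(rel([.6331,.0140,.08]))
E
```

```text
clk 2.3833 pos [0.6298 0.0113 0.2208] rpy [-179.98    0.    -78.78] F [ 0.118 -0.212  0.306] [0.53 0.42 0.49] M [-0.0029  0.1145  0.001 ] [0.039 0.027 0.038] Mtool [-0.1129 -0.0194 -0.001 ] open 0.08772295119254889 0.0
[-0.20427881 -0.37252277 14.07878368]
```

Call:
{"api": "send_rows", "payload": {"plan": [[[-0.2,-0.37,5,0,0,-0.5],[-0.2,-0.37,9,0,0,-0.5],[-0.2,-0.37,12,0,0,-0.5],[-0.2,-0.37,14,0,0,-0.5],[-0.2,-0.37,16,0,0,-0.5],[-0.2,-0.37,17,0,0,-0.5],[-0.2,-0.37,17,0,0,-0.5],[-0.2,-0.37,17,0,0,-0.5]]]}}

```text
clock: 3.05
tool_pos: [0.6334, 0.0142, 0.0509]
orientation: [180.0, -0.0, -78.2]
force: [-0.2, 0.5, -0.0]
opening: 0.0875
gripper_force: 0.0
```

```bash
python3 - <<'E'
from h import *
avg(20);print(rel([.6331,.0140,.031]))
E
```

```text
clk 4.05 pos [0.6331 0.0143 0.0505] rpy [180.    -0.   -78.23] F [ 0.005 -0.055 -0.004] [0.54 0.52 0.42] M [0.0113 0.1209 0.0076] [0.022 0.03  0.034] Mtool [-0.1161 -0.0357 -0.0076] open 0.08770182346110901 0.0
[0.02683705 0.00404635 1.95058999]
```

Call:
{"api": "send_rows", "payload": {"plan": [[[0,0,1.0,0,0,0],[0,0,1.95,0,0,0],[0,0,1.95,0,0,0],[0,0,1.95,0,0,0]]]}}

```text
clock: 4.38
tool_pos: [0.6322, 0.014, 0.0297]
orientation: [179.9, -0.0, -78.2]
force: [0.1, -0.1, -0.5]
opening: 0.0876
gripper_force: 0.0
```

Call:
{"api": "send_rows", "payload": {"plan": [[[0,0,0,0,0,0],[0,0,0,0,0,0],[0,0,0,0,0,0],[0,0,0,0,0,0],[0,0,0,0,0,0],[0,0,0,0,0,0],[0,0,0,0,0,0],[0,0,0,0,0,0]]], "fingers": 0}}

```text
clock: 5.05
tool_pos: [0.6331, 0.0143, 0.0312]
orientation: [-180.0, 0.0, -78.2]
force: [0.5, 0.4, 1.0]
opening: 0.0399
gripper_force: 0.0
```

```bash
python3 - <<'E'
from h import *
avg(4)
E
```

```text
clk 5.25 pos [0.633  0.0142 0.031 ] rpy [179.99  -0.   -78.24] F [ 0.064 -0.13   0.146] [0.31 0.53 0.52] M [0.0252 0.1442 0.0127] [0.045 0.052 0.017] Mtool [-0.1361 -0.0541 -0.0127] open 0.024773574099846714 30.02503126859665
```

Gripped. Now a small, slow lift clear of the notches (7 mm deep).

Call:
{"api": "send_rows", "payload": {"plan": [[[0,0,-0.2,0,0,0],[0,0,-0.5,0,0,0],[0,0,-1.0,0,0,0],[0,0,-1.5,0,0,0],[0,0,-2.0,0,0,0],[0,0,-2.0,0,0,0],[0,0,-2.0,0,0,0],[0,0,-2.0,0,0,0]]]}}

```text
clock: 5.92
tool_pos: [0.633, 0.0143, 0.0511]
orientation: [-180.0, 0.0, -78.2]
force: [-0.4, -0.7, -3.1]
opening: 0.0247
gripper_force: 30.0
```

```bash
python3 - <<'E'
from h import *
ctrl.snapshot('top');ctrl.snapshot('top')
avg(25);s=snap('wrist','w1')
E
```

```text
clk 7.2667 pos [0.6331 0.0143 0.0511] rpy [-180.     -0.    -78.23] F [ 0.072 -0.056 -2.851] [0.52 0.57 0.51] M [0.0197 0.1063 0.0013] [0.026 0.025 0.032] Mtool [-0.1    -0.041  -0.0013] open 0.02473902477334509 29.999603033065796
```

View pics/w1.png

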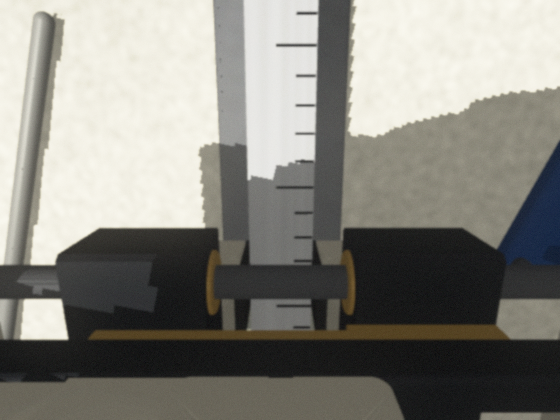

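The tape is level and the bar is held firmly. It weighs about 2.85 N (boss ≈ 80 g), so the balance point lies close to this grip. I'll set it back and regrip about 27 mm nearer the middle, so the fingers clear the blade.

Call:
{"api": "send_rows", "payload": {"plan": [[[0,0,1.0,0,0,0],[0,0,1.5,0,0,0],[0,0,1.8,0,0,0],[0,0,1.9,0,0,0],[0,0,2.0,0,0,0],[0,0,2.0,0,0,0]]]}}

```text
clock: 7.82
tool_pos: [0.6329, 0.0142, 0.0311]
orientation: [180.0, -0.0, -78.2]
force: [0.3, 0.9, -3.2]
opening: 0.0244
gripper_force: 30.0
```

Call:
{"api": "send_rows", "payload": {"plan": [[[0,0,0,0,0,0],[0,0,0,0,0,0],[0,0,0,0,0,0],[0,0,-0.4,0,0,0],[1.0,0,-0.4,0,0,0],[2.7,0,-0.4,0,0,0],[2.7,0,-0.4,0,0,0],[2.7,0,-0.4,0,0,0]]], "fingers": 0.6}}

```text
clock: 8.48
tool_pos: [0.6388, -0.0132, 0.0352]
orientation: [-180.0, -0.0, -78.3]
force: [0.3, -0.5, 0.2]
opening: 0.0527
gripper_force: 0.0
```

```bash
python3 - <<'E'
from h import *
ctrl.snapshot('top');ctrl.snapshot('top');avg(16)
E
```

```text
clk 9.3833 pos [ 0.6386 -0.0122  0.0351] rpy [180.    -0.   -78.24] F [-0.013  0.142 -0.084] [0.44 0.59 0.47] M [0.007  0.1008 0.0003] [0.033 0.024 0.031] Mtool [-0.0972 -0.0274 -0.0003] open 0.05272588354981219 0.0
```

Call:
{"api": "send_rows", "payload": {"plan": [[[0,0,0,0,0,0],[0,0,0,0,0,0],[0,0,0,0,0,0],[0,0,0,0,0,0],[0,0,0,0,0,0],[0,0,0,0,0,0],[0,0,0,0,0,0],[0,0,0,0,0,0]]], "fingers": 0}}

```text
clock: 10.05
tool_pos: [0.6386, -0.0122, 0.0351]
orientation: [180.0, -0.0, -78.2]
force: [-0.4, 0.2, 0.8]
opening: 0.0246
gripper_force: 30.0
```

Call:
{"api": "send_rows", "payload": {"plan": [[[0,0,-0.2,0,0,0],[0,0,-0.5,0,0,0],[0,0,-1.0,0,0,0],[0,0,-1.5,0,0,0],[0,0,-2.0,0,0,0],[0,0,-2.0,0,0,0],[0,0,-2.0,0,0,0],[0,0,-2.0,0,0,0]]]}}

```text
clock: 10.72
tool_pos: [0.6385, -0.0121, 0.0551]
orientation: [-180.0, 0.0, -78.2]
force: [-0.2, 0.3, -3.7]
opening: 0.0246
gripper_force: 30.0
```

```bash
python3 - <<'E'
from h import *
ctrl.snapshot('top');ctrl.snapshot('top');avg(25)
E
```

```text
clk 12.0667 pos [ 0.6386 -0.0122  0.0551] rpy [-180.      0.    -78.24] F [-0.094 -0.157 -2.769] [0.51 0.41 0.56] M [-0.0546  0.1036 -0.0026] [0.02  0.024 0.028] Mtool [-0.1125  0.0323  0.0026] open 0.024649623400239365 29.999580681324005
```

```bash
python3 - <<'E'
from h import *
print(rel([.454,-.0467,.09]))
E
```

```text
[-0.38316675 18.77682013 -3.49333018]
```

Call:
{"api": "send_rows", "payload": {"plan": [[[0,0,-1.5,0,0,0],[0,0.5,-3,0,0,0],[0,2,-4,0,0,2],[0,4.5,-4,0,0,5],[-0.1,7,-4,0,0,8],[-0.2,9.5,-4,0,0,11],[-0.2,12,-4,0,0,14],[-0.3,14.5,-4,0,0,17]]]}}

```text
clock: 12.73
tool_pos: [0.4949, -0.0391, 0.0951]
orientation: [-180.0, 0.0, -95.4]
force: [-1.0, -0.1, -1.6]
opening: 0.0246
gripper_force: 30.0
```

```bash
python3 - <<'E'
from h import *
o=ctrl.get_obs();print(rel([.454,-.0467,.09]),o['orientation'])
E
```

```text
[1.14005793 3.99726876 0.51196826] [-1.79984922e+02  5.41419323e-03 -9.53850580e+01]
```

Call:
{"api": "send_rows", "payload": {"plan": [[[0.6,2,0,0,0,2],[1,3.4,0.2,0,0,3.4],[1.1,4,0.5,0,0,3.8],[1.1,4,0.5,0,0,3.8],[1.1,4,0.5,0,0,3.8],[1.1,4,0.5,0,0,3.8]]]}}

```text
clock: 13.23
tool_pos: [0.4565, -0.0458, 0.0904]
orientation: [-179.9, 0.0, -99.0]
force: [-0.5, 0.3, -2.5]
opening: 0.0248
gripper_force: 30.0
```

```bash
python3 - <<'E'
from h import *
avg(20);a=snap('wrist','w2');b=snap('scene','sc2')
A,B=[cv2.cvtColor(x['img'],cv2.COLOR_RGB2BGR) for x in(a,b)]
cr=cv2.resize(B[150:300,190:390],None,fx=2,fy=2,interpolation=cv2.INTER_CUBIC)
W=np.zeros((420,400,3),np.uint8);W[:300]=cr
cv2.imwrite('pics/c3.png',np.hstack([A[:,100:500],W]))
E
```

```text
clk 14.2333 pos [ 0.4552 -0.0461  0.0901] rpy [-180.      0.    -99.04] F [-0.141  0.038 -2.944] [0.49 0.45 0.44] M [-0.0476  0.1038  0.0063] [0.032 0.022 0.028] Mtool [-0.095   0.0634 -0.0063] open 0.024728083244098274 29.999607503414154
```

View pics/c3.png

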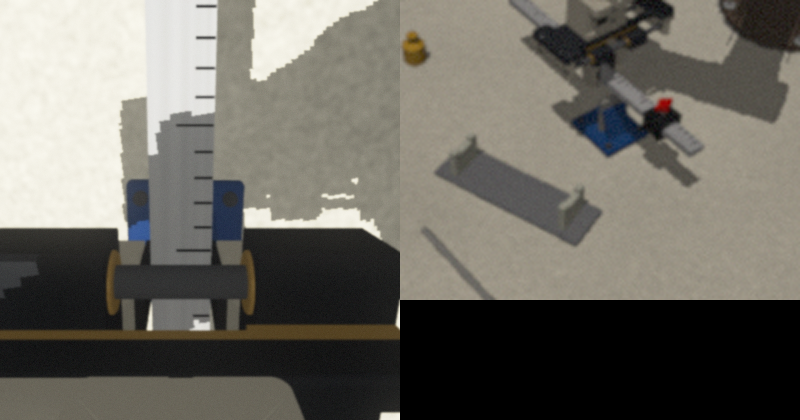

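The bar is held over the knife with the boss toward +y and the cradle empty. The foot's far edge is at row ~181 in the wrist view, columns ~228–342 of the full picture. I'll check the knife position from that edge.

```bash
python3 - <<'E'
from h import *
s=dict(np.load('pics/w2.npz'))
h=cv2.cvtColor(s['img'],cv2.COLOR_RGB2HSV);m=(h[...,0]>105)&(h[...,0]<130)&(h[...,1]>110)
for v in (190,200,210,220):
    c=np.where(m[v,210:360])[0]+210;print(v,c.min(),c.max())
for u in (235,240,330,335):
    r=np.where(m[150:240,u])[0]+150;print(u,r.min())
v=190;c=np.where(m[v,210:360])[0]+210
L=[px(s,c.min()-.5,190,.012),px(s,c.max()+.5,190,.012)];print(L,np.linalg.norm(L[0]-L[1]))
r0=np.where(m[150:240,237])[0].min()+149.5;r1=np.where(m[150:240,333])[0].min()+149.5
p,q=px(s,237,r0,.012),px(s,333,r1,.012);d=p-q;print(p,q,np.degrees(np.arctan2(d[1],d[0])))
ang=np.radians(80.9);u=np.array([np.cos(ang),np.sin(ang),0]);w=np.array([u[1],-u[0],0])
k=np.array([.4575,-.025,0]);print('edge along from k',(p-k)@u,(q-k)@u,'sides',(L[0]-k)@w,(L[1]-k)@w)
# bar edges direction in this view
g=cv2.GaussianBlur(s['img'].astype(float).mean(2),(3,3),0)
o=ctrl.get_obs();print(o['tool_pos'],(o['tool_pos']-k)@u,(o['tool_pos']-k)@w)
# scene view fit of blade top
b=dict(np.load('pics/sc0.npz'))
for t in(-.02,0,.02):print(proj(b,k+[0,0,.07]+w*t))
B=cv2.cvtColor(b['img'],cv2.COLOR_RGB2BGR)
c=cv2.resize(B[185:235,265:325],None,fx=10,fy=10,interpolation=cv2.INTER_CUBIC)
for t in(-.02,.02):
    for e in(-.004,.004):
        x=(proj(b,k+[0,0,.07]+w*t+u*e)-[265,185]+.5)*10-.5;cv2.circle(c,tuple(int(i) for i in x),3,(0,0,255),-1)
cv2.imwrite('pics/c4.png',c)
E
```

```text
190 315 341
200 314 321
210 245 340
220 238 340
235 223
240 214
330 183
335 182
[array([ 0.4309319, -0.0600963,  0.012    ]), array([ 0.41306323, -0.05725273,  0.012     ])] 0.01809351288982032
[ 0.48540616 -0.05148948  0.012     ] [ 0.41798798 -0.06389133  0.012     ] 10.423266375665012
edge along from k -0.021742495256150424 -0.04465098555634346 sides -0.020682947512311072 -0.038776451152674536
[ 0.45521609 -0.04609066  0.0900993 ] -0.02118642719973068 0.001080494826501923
[299.82504407 195.55387561]
[294.59169665 198.25489763]
[289.27727059 200.99776576]
```

View pics/c4.png

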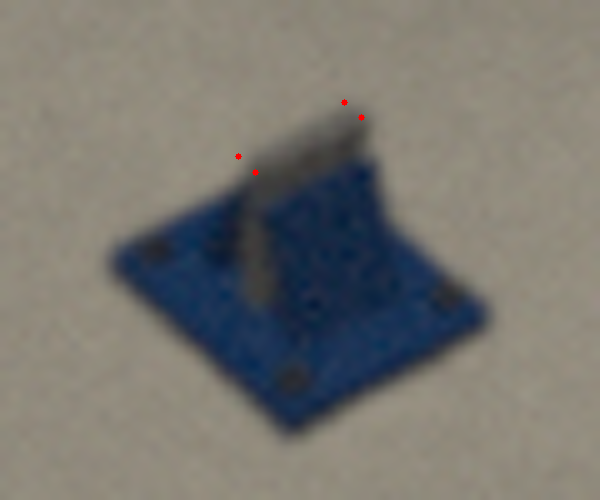

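The overlay matches the blade's top within about 2–3 mm. The close-up foot edge agrees to under 1 mm. Next, a gentle descent with a small along-bar correction.

Call:
{"api": "send_rows", "payload": {"plan": [[[0.1,0.1,0.6,0,0,0],[0.1,0.1,1.3,0,0,0],[0.1,0.1,2.0,0,0,0],[0.1,0.1,2.5,0,0,0],[0.1,0.1,2.7,0,0,0],[0.1,0.1,2.8,0,0,0],[0.1,0.1,2.8,0,0,0],[0.1,0.1,2.8,0,0,0]]]}}

```text
clock: 15.0
tool_pos: [0.4542, -0.0469, 0.0621]
orientation: [-180.0, -0.0, -99.0]
force: [-0.5, -0.2, -3.3]
opening: 0.0247
gripper_force: 30.0
```

```bash
python3 - <<'E'
from h import *
avg(6)
E
```

```text
clk 15.3 pos [ 0.4542 -0.0469  0.0623] rpy [-1.7998e+02  1.0000e-02 -9.9030e+01] F [ 0.144  0.07  -2.635] [0.31 0.34 0.35] M [-0.0561  0.1293  0.0077] [0.014 0.04  0.036] Mtool [-0.1189  0.0757 -0.0077] open 0.024642521015454406 29.999563694000244
```

Call:
{"api": "send_rows", "payload": {"plan": [[[0,0,0.05,0,0,0],[0,0,0.1,0,0,0],[0,0,0.15,0,0,0],[0,0,0.15,0,0,0]]]}}

```text
clock: 15.63
tool_pos: [0.454, -0.047, 0.0605]
orientation: [180.0, -0.0, -99.0]
force: [-0.3, -0.1, -2.7]
opening: 0.0247
gripper_force: 30.0
```

```bash
python3 - <<'E'
from h import *
avg(6)
E
```

```text
clk 15.9333 pos [ 0.4541 -0.0469  0.0606] rpy [-180.     -0.    -99.03] F [-0.311 -0.259 -2.918] [0.52 0.29 0.66] M [-0.0308  0.1029 -0.0035] [0.023 0.034 0.028] Mtool [-0.0968  0.0466  0.0035] open 0.02507746861789749 29.999563694000244
```

Not in contact yet. I'll carry on in 0.3–0.4 mm steps.

Call:
{"api": "send_rows", "payload": {"plan": [[[0,0,0.02,0,0,0],[0,0,0.04,0,0,0],[0,0,0.04,0,0,0]]]}}

```text
clock: 16.18
tool_pos: [0.4541, -0.0469, 0.0601]
orientation: [180.0, 0.0, -99.0]
force: [-0.1, -0.7, -2.6]
opening: 0.0248
gripper_force: 30.0
```

```bash
python3 - <<'E'
from h import *
avg(8)
E
```

```text
clk 16.5833 pos [ 0.4541 -0.0469  0.0602] rpy [-180.      0.    -99.04] F [-0.131  0.19  -2.55 ] [0.27 0.72 0.82] M [-0.0312  0.0921  0.0269] [0.019 0.037 0.015] Mtool [-0.0861  0.0453 -0.0269] open 0.024325662895630207 29.999514520168304
```

Call:
{"api": "send_rows", "payload": {"plan": [[[0,0,0.015,0,0,0],[0,0,0.03,0,0,0],[0,0,0.03,0,0,0]]]}}

```text
clock: 16.83
tool_pos: [0.4541, -0.047, 0.06]
orientation: [-180.0, -0.0, -99.0]
force: [-1.9, -0.4, 0.4]
opening: 0.025
gripper_force: 30.0
```

```bash
python3 - <<'E'
from h import *
avg(8)
E
```

```text
clk 17.2333 pos [ 0.4541 -0.047   0.0599] rpy [-180.     -0.    -99.03] F [-1.031 -0.234  0.829] [0.53 0.52 0.36] M [-0.0533  0.5041  0.005 ] [0.042 0.046 0.027] Mtool [-0.4895  0.1318 -0.005 ] open 0.02471713350519073 30.00061422586441
```

Contact is made at TCP z = 0.060, about 0.8 N past full support. I'll back off a hair, take baseline tilt readings, then open slightly so I can regrip if it tips.

Call:
{"api": "send_rows", "payload": {"plan": [[[0,0,-0.015,0,0,0],[0,0,-0.015,0,0,0],[0,0,-0.015,0,0,0]]]}}

```text
clock: 17.48
tool_pos: [0.454, -0.0469, 0.06]
orientation: [180.0, -0.0, -99.0]
force: [-0.3, -0.8, 0.7]
opening: 0.0248
gripper_force: 30.0
```

```bash
cat >> h.py <<'E'
def tilt(n=1):
    for i in range(n):
        b=ctrl.snapshot('scene');im=b['img'];h=cv2.cvtColor(im,cv2.COLOR_RGB2HSV)
        m=(((h[...,0]<8)|(h[...,0]>172))&(h[...,1]>150)&(h[...,2]>80)).astype(np.uint8);m[:150]=0;m[270:]=0;m[:,:260]=0;m[:,370:]=0
        M=cv2.moments(m,True);w=ctrl.snapshot('wrist')['img'];g=cv2.cvtColor(w,cv2.COLOR_RGB2GRAY)[0:110,240:320].astype(np.float32)
        try: ref=np.load('ref.npy')
        except OSError: ref=g;np.save('ref.npy',g)
        sh,_=cv2.phaseCorrelate(ref,g,cv2.createHanningWindow((80,110),cv2.CV_32F))
        o=ctrl.get_obs();print(round(o['clock'],2),'red %.2f %.2f'%(M['m10']/M['m00'],M['m01']/M['m00']),M['m00'],'shift %.2f %.2f'%sh,'open',round(o['opening'],4),'Fz',o['force'].round(1))
E
python3 - <<'E'
from h import *
avg(8);tilt(3)
E
```

```text
clk 17.8833 pos [ 0.4541 -0.047   0.06  ] rpy [180.    -0.   -99.03] F [-0.611 -0.644  0.177] [0.38 0.48 0.37] M [-0.2073  0.3371  0.0082] [0.027 0.024 0.036] Mtool [-0.3004  0.2577 -0.0082] open 0.02433268778786286 30.000007152557373
17.98 red 320.34 209.89 35.0 shift 0.00 0.00 open 0.025 Fz [-0.1 -0.6  0.2]
18.08 red 320.25 210.03 36.0 shift -0.08 0.04 open 0.0246 Fz [-1.  -1.5 -0.5]
18.18 red 320.40 210.00 35.0 shift -0.01 -0.00 open 0.0244 Fz [-0.5  0.2 -0.6]
```

Call:
{"api": "send_rows", "payload": {"plan": [[[0,0,0,0,0,0],[0,0,0,0,0,0]]], "fingers": 0.38}}

```text
clock: 18.35
tool_pos: [0.4543, -0.0468, 0.0601]
orientation: [-180.0, 0.0, -99.0]
force: [0.5, -1.1, -0.1]
opening: 0.0316
gripper_force: 0.0
```

```bash
python3 - <<'E'
from h import *
tilt(1)
E
```

```text
18.45 red 320.00 210.43 35.0 shift 0.59 -0.80 open 0.033 Fz [-0.1 -0.3 -0.7]
```

```bash
python3 - <<'E'
from h import *
tilt(1)
E
```

```text
18.55 red 320.12 210.41 34.0 shift 0.30 -0.54 open 0.0332 Fz [-0.6  0.5  0.1]
```

Not tipping; it looks like a settling rock. I'll watch it longer.

```bash
python3 - <<'E'
from h import *
tilt(6)
E
```

```text
18.65 red 320.21 210.18 34.0 shift 0.23 -0.59 open 0.0333 Fz [-0.7  0.5 -1.2]
18.75 red 320.09 210.03 34.0 shift 0.02 -0.33 open 0.0332 Fz [-0.4  0.2 -1. ]
18.85 red 320.19 210.22 36.0 shift 0.02 -0.40 open 0.033 Fz [-0.3  0.1 -0. ]
18.95 red 320.03 210.42 33.0 shift -0.02 -0.28 open 0.0336 Fz [-1.1 -0.3 -0.8]
19.05 red 320.12 210.41 34.0 shift -0.08 -0.37 open 0.033 Fz [0.2 0.1 0.5]
19.15 red 320.22 210.22 36.0 shift -0.09 -0.20 open 0.033 Fz [-0.4  1.1 -0.3]
```

The bar stays level with the pads off. I'll open wider and withdraw straight up.

Call:
{"api": "send_rows", "payload": {"plan": [[[0,0,0,0,0,0],[0,0,0,0,0,0],[0,0,0,0,0,0],[0,0,0,0,0,0],[0,0,0,0,0,0],[0,0,0,0,0,0]]], "fingers": 0.75}}

```text
clock: 19.65
tool_pos: [0.4541, -0.0469, 0.06]
orientation: [-180.0, 0.0, -99.0]
force: [0.1, 0.3, -0.5]
opening: 0.0643
gripper_force: 0.0
```

```bash
python3 - <<'E'
from h import *
tilt(3)
E
```

```text
19.75 red 320.08 210.06 36.0 shift 0.05 -0.33 open 0.0652 Fz [ 0.7 -0.5  0.1]
19.85 red 320.14 210.22 36.0 shift -0.05 -0.21 open 0.0657 Fz [1.3 0.3 0. ]
19.95 red 320.15 210.33 33.0 shift 0.00 -0.24 open 0.0655 Fz [0.2 0.6 0.5]
```

Call:
{"api": "send_rows", "payload": {"plan": [[[0,0,-0.5,0,0,0],[0,0,-1.2,0,0,0],[0,0,-2.2,0,0,0],[0,0,-3.5,0,0,0],[0,0,-5,0,0,0],[0,0,-7,0,0,0],[0,0,-9,0,0,0],[0,0,-11,0,0,0]]]}}

```text
clock: 20.62
tool_pos: [0.4539, -0.047, 0.1718]
orientation: [-180.0, 0.0, -99.0]
force: [0.7, 0.1, -0.1]
opening: 0.0656
gripper_force: 0.0
```

Call:
{"api": "send_rows", "payload": {"plan": [[[0,0,-2,0,0,0],[0,0,-4,0,0,0],[0,0,-5,0,0,0],[0,0,-5,0,0,0],[0,0,-5,0,0,0],[0,0,-5,0,0,0],[0,0,-5,0,0,0],[0,0,-5,0,0,0]]]}}

```text
clock: 21.28
tool_pos: [0.4536, -0.047, 0.2191]
orientation: [179.9, -0.0, -99.0]
force: [-1.2, 1.0, -0.1]
opening: 0.0656
gripper_force: 0.0
```

```bash
python3 - <<'E'
from h import *
tilt(12)
a=snap('wrist','w3');b=snap('scene','sc3')
A,B=[cv2.cvtColor(x['img'],cv2.COLOR_RGB2BGR) for x in(a,b)]
cr=cv2.resize(B[110:260,190:390],None,fx=2,fy=2,interpolation=cv2.INTER_CUBIC)
W=np.zeros((420,400,3),np.uint8);W[:300]=cr
cv2.imwrite('pics/c5.png',np.hstack([A[:,100:500],W]))
E
```

```text
21.38 red 320.28 210.28 32.0 shift -18.92 14.29 open 0.0658 Fz [ 0.   0.5 -0. ]
21.48 red 320.15 210.24 33.0 shift -18.43 13.83 open 0.0656 Fz [ 0.2 -0.5 -0.9]
21.58 red 320.34 209.89 35.0 shift -17.74 -17.80 open 0.0658 Fz [-0.6  0.8 -0.6]Traceback (most recent call last):
  File "<stdin>", line 2, in <module>
  File "h.py", line 22, in tilt
    b=ctrl.snapshot('scene');im=b['img'];h=cv2.cvtColor(im,cv2.COLOR_RGB2HSV)
ValueError: 200 camera calls are used up
```

The camera calls are used up, but the boss was still level 3 s after release, with the fingers clear. I'll let any rocking die out for a few seconds, then hand in.

Call:
{"api": "send_rows", "payload": {"plan": [[[0,0,0,0,0,0],[0,0,0,0,0,0],[0,0,0,0,0,0],[0,0,0,0,0,0],[0,0,0,0,0,0],[0,0,0,0,0,0],[0,0,0,0,0,0],[0,0,0,0,0,0]]]}}

```text
clock: 22.25
tool_pos: [0.454, -0.0469, 0.22]
orientation: [-180.0, 0.0, -99.0]
force: [0.0, -0.7, -0.2]
opening: 0.0657
gripper_force: 0.0
```

Call:
{"api": "send_rows", "payload": {"plan": [[[0,0,0,0,0,0],[0,0,0,0,0,0],[0,0,0,0,0,0],[0,0,0,0,0,0],[0,0,0,0,0,0],[0,0,0,0,0,0],[0,0,0,0,0,0],[0,0,0,0,0,0]]]}}

```text
clock: 22.92
tool_pos: [0.454, -0.0469, 0.22]
orientation: [180.0, -0.0, -99.0]
force: [-0.1, 0.9, 0.5]
opening: 0.0656
gripper_force: 0.0
```

Call:
{"api": "send_rows", "payload": {"plan": [[[0,0,0,0,0,0],[0,0,0,0,0,0],[0,0,0,0,0,0],[0,0,0,0,0,0],[0,0,0,0,0,0],[0,0,0,0,0,0],[0,0,0,0,0,0],[0,0,0,0,0,0]]]}}

```text
clock: 23.58
tool_pos: [0.4541, -0.0469, 0.22]
orientation: [-180.0, 0.0, -99.0]
force: [-0.1, 0.3, 0.1]
opening: 0.0654
gripper_force: 0.0
```

Call:
{"api": "send_rows", "payload": {"plan": [[[0,0,0,0,0,0],[0,0,0,0,0,0],[0,0,0,0,0,0],[0,0,0,0,0,0],[0,0,0,0,0,0],[0,0,0,0,0,0],[0,0,0,0,0,0],[0,0,0,0,0,0]]]}}

```text
clock: 24.25
tool_pos: [0.454, -0.0469, 0.22]
orientation: [180.0, -0.0, -99.0]
force: [0.6, -0.0, -0.0]
opening: 0.0659
gripper_force: 0.0
```

```bash
python3 -c "
from plant import ctrl
print(ctrl.close_job())"
```

```text
the job is handed in; nothing more can be done
None
```

I left the bar balanced on the knife edge, about 40 mm from its middle towards the boss head, and handed the job in at 24 s; the last camera check, 3 s after letting go and 2.7 s before hand-in when the camera calls ran out, showed it still level.

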